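Set the shaft flat to the index and hold the set-screw collar on it

ROBOT

A 7-joint arm with a two-finger parallel gripper is mounted at the origin on a cart in front of the work surface, level with it; the furniture and walls round the work are solid. World frame = base frame: x ahead of the robot, y to its left, z up, the work surface at z = 0. Lengths are in mm, angles in rad, forces in N, time in s.
With the tool pointing down it reaches from about 400 to 875 mm from the base axis. Payload 4.4 kg.
Tool frame: the origin (TCP) lies on the centre line of the jaws, within the pads' length; the fingertips stand 11 mm ahead of it and the grasp point (between the pads) lies 8 mm behind it (ctrl.tips_ahead is the distance from the TCP to the fingertips, in mm); z points along the fingers, y is the line along which they close (so a half turn about z gives the same grasp; the last joint's range is limited). The gripper opens to 85 mm and grips with 20 to 120 N. Pads are 22 mm wide; open, the fingers measure 114 mm over their backs; the gripper's body (76 mm by 85 mm) begins 54 mm behind the grasp point. The pads swing forward as they close: fully open they stand 13 mm farther back than shut.
Start: joints at [1.244, 0.628, 0.038, 1.517, -0.027, 0.996, -0.02], TCP at [167.632, -628.026, 242.313] pointing down, gripper open.
Joint ranges: [-3.06, 3.06], [-0.37, 2.12], [-1.25, 1.32], [0.18, 2.47], [-1.1, 4.24], [0.23, 1.98], [-2.94, 2.94]. Speed limits (rad/s): [2.57, 2.57, 3.14, 3.14, 3.14, 3.14, 3.14].

INTERFACE

Orientations are given as [roll, pitch, yaw] about the fixed x, y, z axes, in that order (R = Rz(yaw) Ry(pitch) Rx(roll)).
In Python, from cell import ctrl, eyes, job gives the robot as it stands. The module is installed in compiled form; this text tells all that it offers.
- The arm moves only by the tool carry_out, never from a script. Its argument "moves" is a list of rows, each an object of numbers: "tx", "ty", "tz": the shift along the tool's x, y, z as a fraction of full scale; "twist": the turn about the tool's z as a fraction of full scale; "fingers": the opening, from 0 (shut) to 1 (fully open). In form: [{"tx": .., "ty": .., "tz": .., "twist": .., "fingers": ..}, ...]. A call has 1 to 12 rows; each row shifts and turns the commanded pose from where the row before left it, along the tool's axes as they then stand; what a row does not reach is not made up. Full scale, the value 1, is 0.3 m for a shift and pi rad for a turn. A row lasts 1/8 s, in which the tool goes at most 62.5 mm and 10.7 degrees, less where a joint would pass 70% of its speed; a pose out of reach is approached as far as the arm can. A call with a number of a shift or a turn outside -1 to 1 is refused whole. A call with a gripper value outside its range is refused whole. The fingers move at their own pace and stop on an object; the grip force is fixed at half the most. Time passes only in rows, so rows that do not move let the fingers close. It gives the time, the measured TCP pose, the force, the opening and the grip force at its end, in the units of the state.
- ctrl.read_state(): the state, without advancing time (a new reading comes with each control period).
- eyes.get_image(name): name is "side" or "top"; returns a dict with "color" (480x640x3 uint8, blue, green, red), "fovy" (degrees; the focal length in pixels is half the picture's height over the tangent of half this angle, whatever the lens; pixels are square), "cx", "cy" (the principal point, pixels), "world_from_camera" (4x4, takes a point from camera to world coordinates). Camera axes: x right, y up, looking along -z (the intrinsics and any distortion apply to the point x, -y, -z); pixel columns grow to the right and rows downward; lengths in mm; the calibration is good to about 2 mm. A picture is of the moment at which its call begins. There is no depth.
- job.finish_job(): hands the job in; it is judged then, once.
The state is a dict: "clock": time; "qpos": joint angles; "qd": joint speeds; "tau": joint torques, N m; "eef_pos": TCP position; "tool_rot": TCP orientation; "force": force on the tool from outside, world axes, zero at the start; "torque": the same for the moment, N m; "width": finger opening in mm; "gripper_force": force on a finger pad.
Only numpy, scipy, OpenCV 4.12 (cv2) and the standard library are available. Lean on these libraries where they do the work, as an engineer would, in place of code of your own. Each camera call takes 0.05 s, during which the arm holds its last target. There are 200 camera calls.

TASK

Pinch the gear motor's upright D-shaft across its flat, so that one finger lies on the flat, and turn the shaft until the flat faces the index tab on top of the motor. Then take the loose collar, slide it down over the shaft with its thumb set-screw on the flat side, and finish while still holding the collar level round the shaft with its underside about 15 mm above the motor's top face, flat and screw still facing the index tab. Only your grip carries it at the end; leave the tin, the tape roll and the glue stick where they are.

Things in the scene. Friction and masses are not known exactly. Their poses are not given: they have to be found in the camera images.
- drive: Gear motor standing upright on the desk, fixed: 90 x 90 mm, 55 mm tall, aluminium ends and dark middle. Origin at the centre of its underside, z up; the shaft's axis is the vertical line through the origin. Its -x axis points from the shaft to the index tab. A plug housing stands out 17 mm from the +x side
- index_tab (a point): Small raised steel tab (18 x 6 mm, 2.5 mm high) on the motor's top face, 36 mm from the shaft axis on the motor's -x side: the flat must face it
- shaft (a joint): Angle of the shaft in the motor, rad: 0 when the flat faces the index tab, positive anticlockwise seen from above; it starts between 0.5 and 1.3, stops at -1.7 and 1.7, and friction (about 0.08 N m) keeps it where it is left
- shaft_flat (a point): The flat of the steel shaft (turns with it). Origin on the shaft's axis at the motor's top face, z up along the shaft; its -x axis points out of the flat. Shaft 20 mm in diameter; the flat runs its whole exposed length, 6 mm from the axis, 16 mm wide (so 16 mm thick across the flat, mid-thickness 2 mm behind the axis). The top 4 mm taper to 14 mm
- shaft_top (a point): Centre of the shaft's top end, on its axis, 45 mm above the motor's top face
- collar_mid (a point): Centre of the loose dark steel shaft collar, on its axis, half-way up: ring of 44 mm outer diameter, 18 mm high, bore 23 mm, 0.08 to 0.17 kg; lies flat on the desk at the start (this point 9 mm above the desk). Site axes: z along the bore, -x towards the thumb set-screw
- screw_head (a point): Centre of the thumb set-screw's knurled head (13 mm across, 9 mm long), 32 mm from the collar's axis, half-way up. The screw does not turn; its tip stands into the bore, 7.5 mm from the axis and 8 mm wide over the whole height, so the collar goes over the shaft only with the screw on the flat side (up to about 30 degrees of play either way)
- tin: Bystander: round grey tin, 54 mm across, 22 mm high; origin under its centre
- tape: Bystander: roll of black tape, 59 mm across, 19 mm high; origin under its centre
- glue: Bystander: upright glue stick, 27 mm across, 92 mm high; origin under its centre

How it is judged:
By the outcome, as a careful person would: the job done as asked, in the order asked, and still so for the second after the job is handed in, while the arm keeps its last pose, push and grip.
It also fails if it takes over 50 s, if anything falls off the work surface, if the arm or the gripper's body presses on something with over 40 N, if the wrist force passes 120 N, or if a joint passes its speed limit or range.

## Working session

There is one attempt and no reset: what is moved stays moved. The work goes in short steps, Python scripts to look and compute and a tool call to move; the robot and the scene stay as the last step left them, time stands still between calls to the robot, and variables do not carry over. Pictures are saved under pics/ and viewed, at most 10 in all, crops included, and the job is handed in when it is done.

Besides the shell and the picture viewer there is one more tool, called after "Request:" as name([rows], argument=value, ...), one row to a line, values as JSON. carry_out: Moves the arm, as the interface text tells. Its arguments: {"type":"object","properties":{"moves":{"type":"array","items":{"type":"object","properties":{"tx":{"type":"number","minimum":-1,"maximum":1},"ty":{"type":"number","minimum":-1,"maximum":1},"tz":{"type":"number","minimum":-1,"maximum":1},"twist":{"type":"number","minimum":-1,"maximum":1},"fingers":{"type":"number"}}}}},"required":["moves"]}

```bash
mkdir -p pics
python3 - <<'E'
from cell import ctrl, eyes
import cv2,numpy as np
s=ctrl.read_state();print({k:np.round(v,3) for k,v in s.items()},ctrl.tips_ahead)
for n in("top","side"):
    d=eyes.get_image(n);cv2.imwrite(f"pics/{n}0.png",d["color"])
    print(n,d.keys(),d["fovy"],d["cx"],d["cy"],np.round(d["world_from_camera"],3).tolist(),{k:v for k,v in d.items() if k not in("color","fovy","cx","cy","world_from_camera")})
E
```

```text
{'clock': np.float64(0.0), 'qpos': array([ 1.244,  0.629,  0.038,  1.518, -0.027,  0.996, -0.02 ]), 'qd': array([ 0.001,  0.   ,  0.001, -0.001, -0.002,  0.   ,  0.001]), 'tau': array([ 1.0000e-03, -5.6340e+01,  1.2260e+00, -1.9344e+01,  1.1000e-02,
        1.1000e-02,  0.0000e+00]), 'eef_pos': array([ 167.457, -627.417,  241.371]), 'tool_rot': array([-3.14 ,  0.   ,  0.261]), 'force': array([ 0.286, -0.14 , -0.373]), 'torque': array([-0.02 ,  0.001, -0.011]), 'gripper_force': np.float64(0.0), 'width': np.float64(85.351)} 11.0
top dict_keys(['color', 'fovy', 'cx', 'cy', 'world_from_camera']) 43.48796824823744 318.2280474582561 238.00830480427146 [[0.019, 0.988, -0.154, 246.97], [-1.0, 0.022, 0.014, -20.306], [0.017, 0.153, 0.988, 1434.754], [0.0, 0.0, 0.0, 1.0]] {}
side dict_keys(['color', 'fovy', 'cx', 'cy', 'world_from_camera']) 43.551153807089136 324.0248233567739 245.59299473222399 [[-0.846, 0.344, -0.407, -9.799], [-0.532, -0.567, 0.629, 733.142], [-0.015, 0.749, 0.663, 886.344], [0.0, 0.0, 0.0, 1.0]] {}
```

View pics/top0.png

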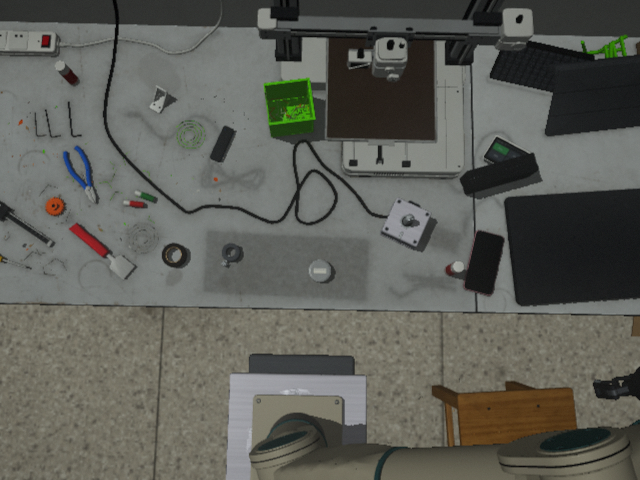

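View pics/side0.png

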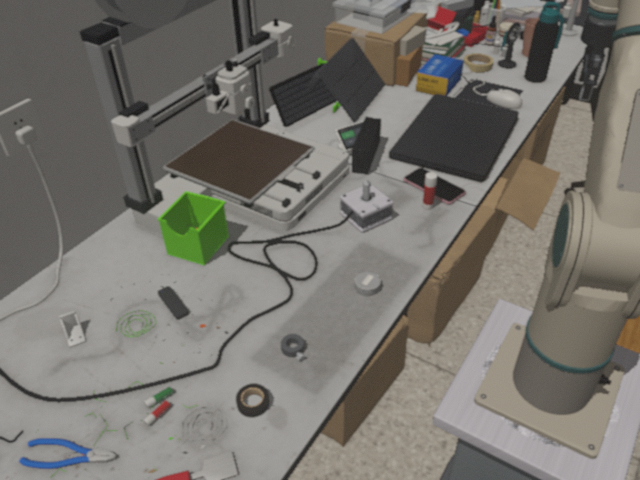

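Top view: motor at (407,222), collar at (232,253), screw lower-left of it, tin at (320,270), tape at (175,254), glue at (456,269). Side view: motor at (367,203), collar at (292,345). Next I'll enlarge both.

```bash
cat > h.py <<'E'
import cv2,numpy as np
from cell import ctrl,eyes
def ray(d,u,v):
    f=240/np.tan(np.radians(d["fovy"])/2);T=np.array(d["world_from_camera"])
    r=T[:3,:3]@np.array([(u-d["cx"])/f,-(v-d["cy"])/f,-1]);return T[:3,3],r/np.linalg.norm(r)
def plane(d,u,v,z):
    o,r=ray(d,u,v);return o+r*(z-o[2])/r[2]
def proj(d,p):
    f=240/np.tan(np.radians(d["fovy"])/2);T=np.array(d["world_from_camera"])
    c=T[:3,:3].T@(np.array(p)-T[:3,3]);return d["cx"]+f*c[0]/-c[2],d["cy"]-f*c[1]/-c[2]
def tri(a,ua,b,ub):
    o,r=ray(a,*ua);q,s=ray(b,*ub);k=np.linalg.lstsq(np.c_[r,-s],q-o,rcond=None)[0]
    A=o+k[0]*r;B=q+k[1]*s;return (A+B)/2,np.linalg.norm(A-B)
def crop(im,u,v,h,w=400,hh=300):
    # h: half width px
    k=h*hh/w;u0,v0=u-h,v-k
    M=np.array([[w/(2*h),0,-u0*w/(2*h)],[0,w/(2*h),-v0*w/(2*h)]])
    return cv2.warpAffine(im,M,(w,hh),flags=cv2.INTER_CUBIC)
E
python3 - <<'E'
from h import *
t=cv2.imread("pics/top0.png");s=cv2.imread("pics/side0.png")
cv2.imwrite("pics/c0.png",np.vstack([np.hstack([crop(t,407,222,40),crop(s,367,203,40)]),np.hstack([crop(t,232,253,25),crop(s,292,345,25)])]))
E
```

```text
(no output)
```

View pics/c0.png

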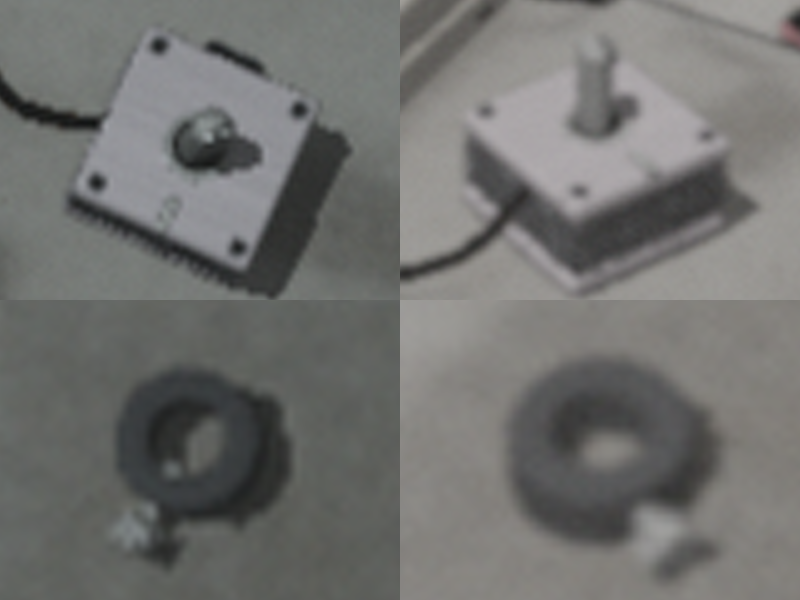

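Crops: motor top-plate holes at crop (159,45), (299,109), (97,182) and (238,246) in the top view. The tab is at (168,210), on the robot side, and the plug housing is opposite it. Collar ring is centred near (190,141) in its crop, with the screw at (135,227).

```bash
cat > m.py <<'E'
from h import *
T=eyes.get_image("top");S=eyes.get_image("side")
mt=lambda x,y:(367+x/5,192+y/5)
ms=lambda x,y:(327+x/5,173+y/5)
ct=lambda x,y:(207+x/8,234.25+y/8)
cs=lambda x,y:(267+x/8,326.25+y/8)
H=[plane(T,*mt(*p),55) for p in((159,45),(299,109),(97,182),(238,246))]
c=np.mean(H,0);print("motor top",c)
Hs=[plane(S,*ms(*p),55) for p in((85,110),(306,134),(180,190))];cs_=(Hs[0]+Hs[1])/2;print("side",cs_)
for h in H: print("r",np.linalg.norm(h-c),np.degrees(np.arctan2(*(h-c)[1::-1])))
for h in Hs: print("r",np.linalg.norm(h-cs_),np.degrees(np.arctan2(*(h-cs_)[1::-1])))
tab=plane(T,*mt(168,210),57);print("tab",tab,np.linalg.norm(tab-c),np.degrees(np.arctan2(*(tab-c)[1::-1])))
tab=plane(S,*ms(246,166),57);print("tab side",tab,np.linalg.norm(tab-cs_),np.degrees(np.arctan2(*(tab-cs_)[1::-1])))
print("shaft base side",plane(S,*ms(195,127),55), "shaft top",tri(T,mt(213,124),S,ms(196,42)))
# collar: dark steel mask
for n,d,roi in(("top",T,(205,230,262,282)),("side",S,(270,325,325,370))):
    x0,y0,x1,y1=roi;im=d["color"][y0:y1,x0:x1].astype(float);g=im.mean(2)
    print(n,"bg",np.median(im.reshape(-1,3),0))
k=plane(T,*ct(190,141),18);k2=plane(S,*cs(205,136),18);print("collar",k,k2)
s=plane(T,*ct(135,227),11);s2=plane(S,*cs(262,233),11);print("screw",s,s2)
for a,b in((k,s),(k2,s2)):print(np.linalg.norm((b-a)[:2]),np.degrees(np.arctan2(*(b-a)[1::-1])))
for n,u,v,z in(("tin",320,270,11),("tape",175,254,10),("glue",456,269,92)):print(n,plane(T,u,v,z))
E
python3 - <<'E'
import numpy as np;np.set_printoptions(precision=1,suppress=True)
exec(open("m.py").read())
s=np.hstack([crop(T["color"],409,216,16),crop(S["color"],366,188,20)]);cv2.imwrite("pics/c1.png",s)
E
```

```text
motor top [ 506.2 -245.4   55. ]
side [ 506.9 -246.    55. ]
r 50.859674216596794 21.12992981521371
r 50.77700669411027 -68.86848011052871
r 50.87165890209776 111.3272828715227
r 50.68594611773604 -158.76341565673502
r 51.09193911614766 20.777083270829337
r 51.091939116147714 -159.2229167291707
r 51.00081295129379 111.7344159250049
tab [ 474.9 -230.8   57. ] 34.59766314582429 155.10102104521363
tab side [ 470.  -226.8   57. ] 41.622383632756794 152.52086986602512
shaft base side [ 504.9 -242.7   55. ] shaft top (array([ 507.5, -244.8,  100.3]), np.float64(0.3647261694334697))
top bg [94. 97. 95.]
side bg [124. 128. 131.]
collar [429.6 166.5  18. ] [428.  169.8  18. ]
screw [404.4 182.6  11. ] [404.5 181.7  11. ]
29.88343874392008 147.33397891266586
26.36185624463377 153.07588901281036
tin [391.6 -45.8  11. ]
tape [422.7 299.5  10. ]
glue [ 392.1 -350.2   92. ]
```

View pics/c1.png

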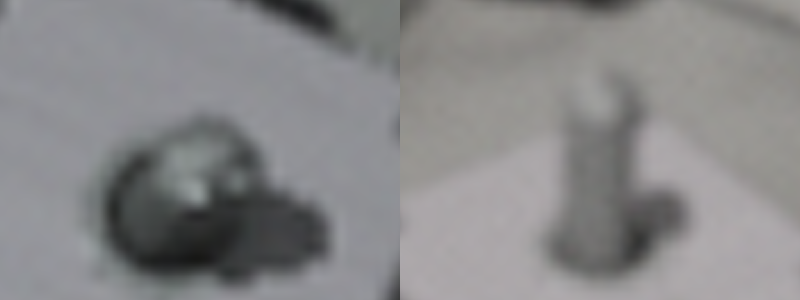

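Both views agree on the motor: axis at (506.6,-245.5), tab direction 156°. The shaft top triangulates to z≈100. The close crop shows the shaft but not a sharp enough flat, so I'll grip at the mid-range angle (51°). The jaws will then align on the flat, and the width must read about 16 mm. Moving above the motor.

Request:
carry_out([
  {"tx":0.1427,"ty":-0.094,"fingers":1},
  {"tx":0.1427,"ty":-0.094,"fingers":1},
  {"tx":0.1427,"ty":-0.094,"fingers":1},
  {"tx":0.1427,"ty":-0.094,"fingers":1},
  {"tx":0.1427,"ty":-0.094,"fingers":1},
  {"tx":0.1427,"ty":-0.094,"fingers":1},
  {"tx":0.1427,"ty":-0.094,"fingers":1},
  {"tx":0.1427,"ty":-0.094,"fingers":1},
  {"tx":0.1427,"ty":-0.094,"fingers":1},
  {"tx":0.1427,"ty":-0.094,"fingers":1},
  {"fingers":1},
])

```text
validation failed for argument at $.mo...
```

Request:
carry_out([
  {"twist":-0.0572,"fingers":1},
  {"twist":-0.0572,"fingers":1},
  {"twist":-0.0572,"fingers":1},
  {"twist":-0.0572,"fingers":1},
  {"twist":-0.0572,"fingers":1},
  {"twist":-0.0572,"fingers":1},
  {"twist":-0.0572,"fingers":1},
  {"twist":-0.0572,"fingers":1},
  {"twist":-0.0572,"fingers":1},
  {"twist":-0.0572,"fingers":1},
  {"fingers":1},
])

```text
validation failed for argument at $.mo...
```

```bash
cat > go.py <<'E'
import sys,numpy as np
from cell import ctrl
def go(x,y,z,yaw):
    s=ctrl.read_state();p=s["eef_pos"];a=s["tool_rot"][2];d=np.array([x,y,z])-p
    t=(yaw-np.degrees(a)+180)%360-180
    print("t",s["clock"],"pos",p.round(1),"rot",np.degrees(s["tool_rot"]).round(1),"q",s["qpos"].round(2),"w",s["width"].round(1),"F",s["force"].round(1),"M",s["torque"].round(2),"gf",round(float(s["gripper_force"]),1))
    print("tx %.4f ty %.4f tz %.4f twist %.4f"%((d[0]*np.cos(a)+d[1]*np.sin(a))/300,(d[0]*np.sin(a)-d[1]*np.cos(a))/300,-d[2]/300,-t/180),"mm",d.round(1),"yaw",t.round(1))
if __name__=="__main__": go(*map(float,sys.argv[1:5]))
E
python3 go.py 508.4 -244.6 86 118
```

```text
Traceback (most recent call last):
  File "go.py", line 8, in <module>
    if __name__=="__main__": go(*map(float,sys.argv[1:5]))
                             ~~^^^^^^^^^^^^^^^^^^^^^^^^^^^
  File "go.py", line 6, in go
    print("t",s["clock"],"pos",p.round(1),"rot",np.degrees(s["tool_rot"]).round(1),"q",s["qpos"].round(2),"w",s["width"].round(1),"F",s["force"].round(1),"M",s["torque"].round(2),"gf",round(float(s["gripper_force"]),1))
                                                                                                              ^^^^^^^^^^^^^^^^
AttributeError: 'float' object has no attribute 'round'
```

The rows were refused, probably because every field is required. Retrying with full rows.

Request:
carry_out([
  {"tx":0.1427,"ty":-0.094,"tz":0,"twist":0,"fingers":1},
  {"tx":0.1427,"ty":-0.094,"tz":0,"twist":0,"fingers":1},
  {"tx":0.1427,"ty":-0.094,"tz":0,"twist":0,"fingers":1},
  {"tx":0.1427,"ty":-0.094,"tz":0,"twist":0,"fingers":1},
  {"tx":0.1427,"ty":-0.094,"tz":0,"twist":0,"fingers":1},
  {"tx":0.1427,"ty":-0.094,"tz":0,"twist":0,"fingers":1},
  {"tx":0.1427,"ty":-0.094,"tz":0,"twist":0,"fingers":1},
  {"tx":0.1427,"ty":-0.094,"tz":0,"twist":0,"fingers":1},
  {"tx":0.1427,"ty":-0.094,"tz":0,"twist":0,"fingers":1},
  {"tx":0.1427,"ty":-0.094,"tz":0,"twist":0,"fingers":1},
  {"tx":0,"ty":0,"tz":0,"twist":0,"fingers":1},
])

```text
clock: 1.58
eef_pos: [511.9, -240.0, 242.1]
tool_rot: [-3.139, -0.002, 0.269]
force: [-0.3, 0.1, 0.2]
width: 85.5
gripper_force: 0.0
```

```bash
sed -i 's/s\["width"\].round(1)/round(float(s["width"]),1)/;s/t.round(1))$/round(float(t),1))/' go.py
python3 go.py 508.4 -244.6 170 118
```

```text
t 1.575 pos [ 511.9 -240.   242.1] rot [-1.799e+02 -1.000e-01  1.540e+01] q [ 0.38  0.51  0.01  1.76 -0.01  0.88 -0.9 ] w 85.5 F [-0.3  0.1  0.2] M [-0.05  0.08  0.09] gf 0.0
tx -0.0152 ty 0.0116 tz 0.2403 twist -0.5698 mm [ -3.5  -4.6 -72.1] yaw 102.6
```

Request:
carry_out([
  {"tx":-0.0152,"ty":0.0116,"tz":0,"twist":-0.057,"fingers":1},
  {"tx":0,"ty":0,"tz":0,"twist":-0.057,"fingers":1},
  {"tx":0,"ty":0,"tz":0.03,"twist":-0.057,"fingers":1},
  {"tx":0,"ty":0,"tz":0.03,"twist":-0.057,"fingers":1},
  {"tx":0,"ty":0,"tz":0.03,"twist":-0.057,"fingers":1},
  {"tx":0,"ty":0,"tz":0.03,"twist":-0.057,"fingers":1},
  {"tx":0,"ty":0,"tz":0.03,"twist":-0.057,"fingers":1},
  {"tx":0,"ty":0,"tz":0.03,"twist":-0.057,"fingers":1},
  {"tx":0,"ty":0,"tz":0.03,"twist":-0.057,"fingers":1},
  {"tx":0,"ty":0,"tz":0.03,"twist":-0.057,"fingers":1},
  {"tx":0,"ty":0,"tz":0,"twist":0,"fingers":1},
  {"tx":0,"ty":0,"tz":0,"twist":0,"fingers":1},
])

```text
clock: 3.08
eef_pos: [504.8, -250.4, 170.5]
tool_rot: [-3.141, 0.0, 2.048]
force: [0.7, 0.6, -0.2]
width: 85.0
gripper_force: 0.0
```

```bash
python3 go.py 508.4 -244.6 80 118
python3 - <<'E'
from h import *
T=eyes.get_image("top");S=eyes.get_image("side")
cv2.imwrite("pics/c2.png",np.hstack([crop(T["color"],407,215,50),crop(S["color"],366,185,50)]))
E
```

```text
t 3.075 pos [ 504.8 -250.4  170.5] rot [-180.     0.   117.3] q [ 0.7   0.63 -0.45  1.83  0.38  0.77  0.53] w 85.0 F [ 0.7  0.6 -0.2] M [ 0.   -0.04  0.01] gf 0.0
tx 0.0116 ty 0.0195 tz 0.3017 twist -0.0038 mm [  3.6   5.8 -90.5] yaw 0.7
```

View pics/c2.png

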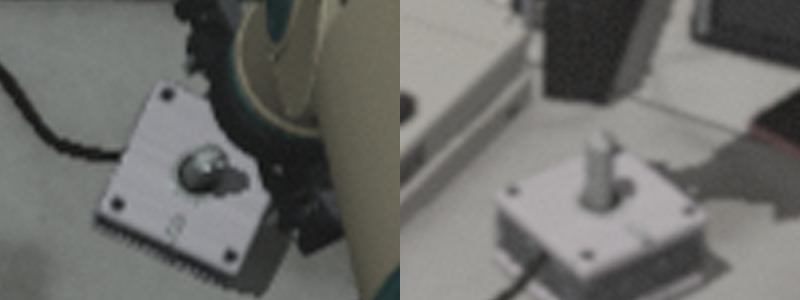

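```bash
python3 - <<'E'
from h import *
p=ctrl.read_state()["eef_pos"]
for n,u,v in(("top",407,215),("side",366,185)):
    d=eyes.get_image(n)
    for q in(p-[0,0,11],p+[0,0,50],p+[0,0,120]):
        a=np.array(proj(d,q));print(n,((a-[u-50,v-37.5])*4).round())
E
python3 go.py 508.4 -244.6 80 118
```

```text
top [239. 141.]
top [260. 118.]
top [287.  89.]
side [212.  42.]
side [216. -55.]
side [ 221. -175.]
t 3.275 pos [ 505.2 -249.8  170.7] rot [180.    0.  117.5] q [ 0.7   0.63 -0.45  1.83  0.38  0.77  0.53] w 85.9 F [-0.3  0.2  0.3] M [ 0.   -0.02  0.05] gf 0.0
tx 0.0106 ty 0.0174 tz 0.3025 twist -0.0029 mm [  3.2   5.2 -90.7] yaw 0.5
```

The gripper's projection matches the image, so the calibration holds. Descending round the shaft.

Request:
carry_out([
  {"tx":0.0106,"ty":0.0174,"tz":0,"twist":-0.003,"fingers":1},
  {"tx":0,"ty":0,"tz":0.08,"twist":0,"fingers":1},
  {"tx":0,"ty":0,"tz":0.08,"twist":0,"fingers":1},
  {"tx":0,"ty":0,"tz":0.08,"twist":0,"fingers":1},
  {"tx":0,"ty":0,"tz":0.04,"twist":0,"fingers":1},
  {"tx":0,"ty":0,"tz":0.04,"twist":0,"fingers":1},
  {"tx":0,"ty":0,"tz":0,"twist":0,"fingers":1},
  {"tx":0,"ty":0,"tz":0,"twist":0,"fingers":1},
])

```text
clock: 4.28
eef_pos: [508.7, -244.6, 74.9]
tool_rot: [3.141, 0.001, 2.061]
force: [-0.4, 0.4, 0.3]
width: 85.6
gripper_force: 0.0
```

```bash
python3 go.py 508.4 -244.6 74 118
```

```text
t 4.275 pos [ 508.7 -244.6   74.9] rot [180.    0.  118.1] q [ 0.63  0.77 -0.37  1.89  0.48  0.57  0.45] w 85.6 F [-0.4  0.4  0.3] M [-0.02 -0.01  0.04] gf 0.0
tx 0.0005 ty -0.0008 tz 0.0030 twist 0.0005 mm [-0.3  0.  -0.9] yaw -0.1
```

Good. Close on the shaft.

Request:
carry_out([
  {"tx":0,"ty":0,"tz":0,"twist":0,"fingers":0.3},
  {"tx":0,"ty":0,"tz":0,"twist":0,"fingers":0.3},
  {"tx":0,"ty":0,"tz":0,"twist":0,"fingers":0.3},
  {"tx":0,"ty":0,"tz":0,"twist":0,"fingers":0},
  {"tx":0,"ty":0,"tz":0,"twist":0,"fingers":0},
  {"tx":0,"ty":0,"tz":0,"twist":0,"fingers":0},
  {"tx":0,"ty":0,"tz":0,"twist":0,"fingers":0},
  {"tx":0,"ty":0,"tz":0,"twist":0,"fingers":0},
])

```text
clock: 5.28
eef_pos: [507.8, -244.8, 74.6]
tool_rot: [-3.141, 0.0, 2.06]
force: [-2.7, -0.1, 5.7]
width: 15.0
gripper_force: 58.8
```

```bash
python3 go.py 508.4 -246.3 74 66.2
```

```text
t 5.275 pos [ 507.8 -244.8   74.6] rot [-180.     0.   118.1] q [ 0.63  0.77 -0.36  1.89  0.48  0.57  0.45] w 15.0 F [-2.7 -0.1  5.7] M [-0.06  0.52 -0.07] gf 58.8
tx -0.0055 ty -0.0006 tz 0.0021 twist 0.2881 mm [ 0.6 -1.5 -0.6] yaw -51.9
```

Width 15 mm at 59 N, so the jaws are seated across the flat (a round diameter would read 20). Turn to the tab.

Request:
carry_out([
  {"tx":-0.0009,"ty":0,"tz":0,"twist":0.048,"fingers":0},
  {"tx":-0.0009,"ty":0,"tz":0,"twist":0.048,"fingers":0},
  {"tx":-0.0009,"ty":0,"tz":0,"twist":0.048,"fingers":0},
  {"tx":-0.0009,"ty":0,"tz":0,"twist":0.048,"fingers":0},
  {"tx":-0.0009,"ty":0,"tz":0,"twist":0.048,"fingers":0},
  {"tx":-0.0009,"ty":0,"tz":0,"twist":0.048,"fingers":0},
  {"tx":0,"ty":0,"tz":0,"twist":0,"fingers":0},
  {"tx":0,"ty":0,"tz":0,"twist":0,"fingers":0},
  {"tx":0,"ty":0,"tz":0,"twist":0,"fingers":0},
])

```text
clock: 6.4
eef_pos: [508.5, -246.2, 74.6]
tool_rot: [3.141, 0.0, 1.159]
force: [-2.0, -0.9, 6.6]
width: 15.1
gripper_force: 60.8
```

```bash
python3 go.py 508.4 -246.3 74 66.2
```

```text
t 6.4 pos [ 508.5 -246.2   74.6] rot [180.    0.   66.4] q [ 0.48  0.75 -0.13  1.89  0.18  0.52 -0.18] w 15.1 F [-2.  -0.9  6.6] M [-0.07  0.3  -0.1 ] gf 60.8
tx -0.0004 ty -0.0003 tz 0.0020 twist 0.0011 mm [-0.1 -0.1 -0.6] yaw -0.2
```

Request:
carry_out([
  {"tx":0,"ty":0,"tz":0,"twist":0,"fingers":1},
  {"tx":0,"ty":0,"tz":0,"twist":0,"fingers":1},
  {"tx":0,"ty":0,"tz":0,"twist":0,"fingers":1},
  {"tx":0,"ty":0,"tz":0,"twist":0,"fingers":1},
  {"tx":0,"ty":0,"tz":-0.1,"twist":0,"fingers":1},
  {"tx":0,"ty":0,"tz":-0.1,"twist":0,"fingers":1},
  {"tx":0,"ty":0,"tz":-0.1,"twist":0,"fingers":1},
  {"tx":0,"ty":0,"tz":0,"twist":0,"fingers":1},
])

```text
clock: 7.4
eef_pos: [510.0, -246.7, 166.5]
tool_rot: [3.137, -0.0, 1.156]
force: [-0.2, 0.3, -0.3]
width: 85.7
gripper_force: 0.0
```

```bash
python3 go.py 423.7 171 150 60
```

```text
t 7.4 pos [ 510.  -246.7  166.5] rot [179.7  -0.   66.2] q [ 0.51  0.61 -0.16  1.83  0.14  0.71 -0.15] w 85.7 F [-0.2  0.3 -0.3] M [ 0.03 -0.01 -0.02] gf 0.0
tx 1.1585 ty -0.8240 tz 0.0551 twist 0.0347 mm [-86.3 417.7 -16.5] yaw -6.2
```

Request:
carry_out([
  {"tx":0.1287,"ty":-0.0916,"tz":0,"twist":0,"fingers":1},
  {"tx":0.1287,"ty":-0.0916,"tz":0,"twist":0,"fingers":1},
  {"tx":0.1287,"ty":-0.0916,"tz":0,"twist":0,"fingers":1},
  {"tx":0.1287,"ty":-0.0916,"tz":0,"twist":0,"fingers":1},
  {"tx":0.1287,"ty":-0.0916,"tz":0,"twist":0,"fingers":1},
  {"tx":0.1287,"ty":-0.0916,"tz":0,"twist":0,"fingers":1},
  {"tx":0.1287,"ty":-0.0916,"tz":0,"twist":0,"fingers":1},
  {"tx":0.1287,"ty":-0.0916,"tz":0,"twist":0,"fingers":1},
  {"tx":0.1287,"ty":-0.0916,"tz":0,"twist":0,"fingers":1},
  {"tx":0,"ty":0,"tz":0,"twist":0.0347,"fingers":1},
  {"tx":0,"ty":0,"tz":0,"twist":0,"fingers":1},
  {"tx":0,"ty":0,"tz":0,"twist":0,"fingers":1},
])

```text
clock: 8.9
eef_pos: [421.8, 170.8, 163.9]
tool_rot: [-3.141, 0.001, 1.048]
force: [-0.4, -1.2, 0.8]
width: 85.5
gripper_force: 0.0
```

```bash
python3 go.py 423.7 171 40 60
python3 - <<'E'
from h import *
T=eyes.get_image("top");S=eyes.get_image("side")
cv2.imwrite("pics/c3.png",np.vstack([np.hstack([crop(T["color"],407,218,20),crop(S["color"],366,188,25)]),np.hstack([crop(T["color"],232,253,25),crop(S["color"],292,345,25)])]))
E
```

```text
t 8.9 pos [421.8 170.8 163.9] rot [-1.8e+02  1.0e-01  6.0e+01] q [-0.39  0.48 -0.08  2.12  0.07  0.54 -1.04] w 85.5 F [-0.4 -1.2  0.8] M [ 0.02 -0.05  0.03] gf 0.0
tx 0.0036 ty 0.0052 tz 0.4129 twist 0.0002 mm [   1.9    0.2 -123.9] yaw -0.0
```

View pics/c3.png

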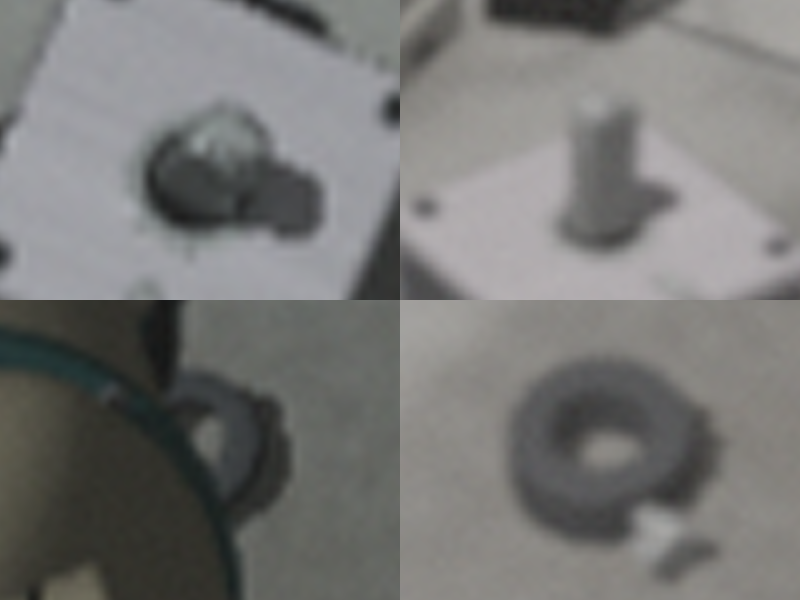

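Top: the shaft's straight edge now faces lower-left, towards the tab. Collar unmoved, with the screw at crop (262,230) in the side view. Before going down I'll check where the tips are when open.

Run:
```python
from h import *
d=eyes.get_image("side");print(ctrl.tips_ahead)
a=np.radians(117.3);y=np.array([np.sin(a),-np.cos(a),0]);x=np.array([np.cos(a),np.sin(a),0])
for z in(-11,0,11):
  for k in(-57,-43,43,57):
    for m in(-11,11):
      q=np.array([504.8,-250.4,170.5+z])+k*y+m*x
      print(z,k,m,((np.array(proj(d,q))-[316,147.5])*4).round())
```

```text
11.0
-11 -57 -11 [318.  35.]
-11 -57 11 [318.  58.]
-11 -43 -11 [293.  34.]
-11 -43 11 [292.  57.]
-11 43 -11 [135.  29.]
-11 43 11 [133.  51.]
-11 57 -11 [110.  28.]
-11 57 11 [108.  50.]
0 -57 -11 [320.  18.]
0 -57 11 [320.  40.]
0 -43 -11 [294.  17.]
0 -43 11 [294.  40.]
0 43 -11 [136.  12.]
0 43 11 [134.  34.]
0 57 -11 [110.  11.]
0 57 11 [108.  33.]
11 -57 -11 [321.   1.]
11 -57 11 [321.  23.]
11 -43 -11 [295.  -0.]
11 -43 11 [295.  22.]
11 43 -11 [136.  -5.]
11 43 11 [134.  17.]
11 57 -11 [110.  -6.]
11 57 11 [108.  16.]
```

Run:
```python
from h import *
d=eyes.get_image("side");p=ctrl.read_state()["eef_pos"]
a=np.radians(60);y=np.array([np.sin(a),-np.cos(a),0])
for z in(-11,0,11):
  for k in(-50,50):
      print(z,k,((np.array(proj(d,p+k*y+[0,0,z]))-[220,220])*4).round())
cv2.imwrite("pics/c4.png",crop(d["color"],320,295,100,800,600))
```

```text
-11 -50 [337. 373.]
-11 50 [235. 223.]
0 -50 [336. 355.]
0 50 [234. 204.]
11 -50 [335. 336.]
11 50 [232. 186.]
```

View pics/c4.png

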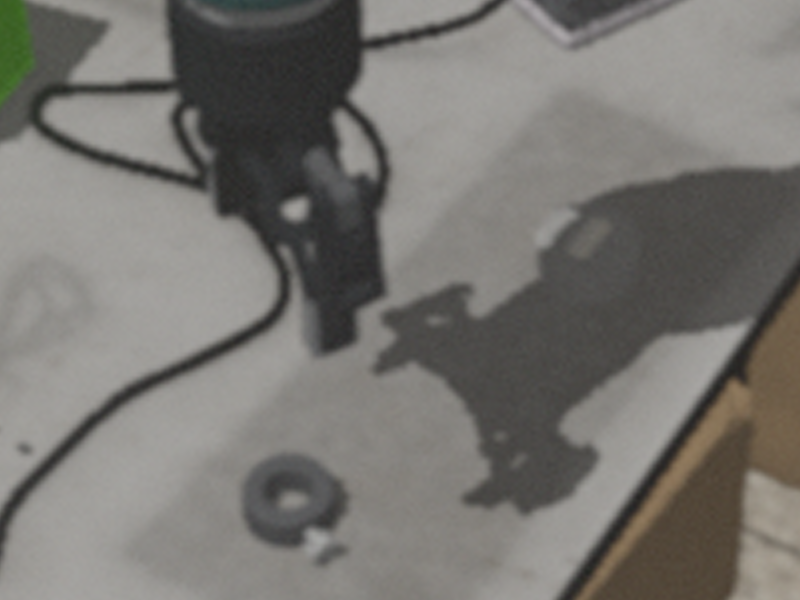

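The front fingertip sits at crop (335,350). So open tips are about level with the TCP and the 11 mm figure is for shut fingers, which makes going down to TCP z≈12 safe. I'll squeeze along the screw axis first to centre and align the collar.

Request:
carry_out([
  {"tx":0.0036,"ty":0.0052,"tz":0.14,"twist":0,"fingers":1},
  {"tx":0,"ty":0,"tz":0.14,"twist":0,"fingers":1},
  {"tx":0,"ty":0,"tz":0.14,"twist":0,"fingers":1},
  {"tx":0,"ty":0,"tz":0,"twist":0,"fingers":1},
  {"tx":0,"ty":0,"tz":0,"twist":0,"fingers":1},
])

```text
clock: 9.72
eef_pos: [425.2, 172.2, 39.4]
tool_rot: [3.141, -0.003, 1.046]
force: [1.0, 0.5, -0.3]
width: 85.6
gripper_force: 0.0
```

```bash
python3 go.py 423.7 171 12 60
```

```text
t 9.725 pos [425.2 172.2  39.4] rot [ 1.799e+02 -1.000e-01  5.990e+01] q [-0.37  0.73 -0.11  2.19  0.34  0.23 -1.3 ] w 85.6 F [ 1.   0.5 -0.3] M [ 0.04 -0.01 -0.02] gf 0.0
tx -0.0061 ty -0.0024 tz 0.0913 twist -0.0003 mm [ -1.5  -1.2 -27.4] yaw 0.1
```

Request:
carry_out([
  {"tx":-0.006,"ty":-0.0024,"tz":0.03,"twist":0,"fingers":1},
  {"tx":0,"ty":0,"tz":0.03,"twist":0,"fingers":1},
  {"tx":0,"ty":0,"tz":0,"twist":0,"fingers":1},
])

```text
clock: 10.1
eef_pos: [423.7, 171.0, 22.1]
tool_rot: [3.14, -0.002, 1.047]
force: [0.1, -0.6, 0.2]
width: 85.3
gripper_force: 0.0
```

```bash
python3 go.py 423.7 171 12 60; python3 -c "
from cell import ctrl;print(ctrl.read_state()['qpos'])"
```

```text
t 10.1 pos [423.7 171.   22.1] rot [ 1.799e+02 -1.000e-01  6.000e+01] q [-0.29  0.78 -0.22  2.19  0.72  0.24 -1.68] w 85.3 F [ 0.1 -0.6  0.2] M [-0.03 -0.01 -0.  ] gf 0.0
tx 0.0000 ty -0.0002 tz 0.0337 twist -0.0001 mm [ -0.    0.  -10.1] yaw 0.0
[-0.29282101  0.77730868 -0.22354249  2.19416665  0.72149047  0.23773891
 -1.68429923]
```

The arm uses its redundancy to respect joint 6. Lower the last 10 mm and squeeze.

Request:
carry_out([
  {"tx":0,"ty":0,"tz":0.016,"twist":0,"fingers":1},
  {"tx":0,"ty":0,"tz":0.016,"twist":0,"fingers":1},
  {"tx":0,"ty":0,"tz":0,"twist":0,"fingers":0.75},
  {"tx":0,"ty":0,"tz":0,"twist":0,"fingers":0.72},
  {"tx":0,"ty":0,"tz":0,"twist":0,"fingers":0.68},
  {"tx":0,"ty":0,"tz":0,"twist":0,"fingers":0.5},
  {"tx":0,"ty":0,"tz":0,"twist":0,"fingers":0.5},
  {"tx":0,"ty":0,"tz":0,"twist":0,"fingers":0.5},
])

```text
clock: 11.1
eef_pos: [423.2, 170.7, 12.1]
tool_rot: [3.14, -0.001, 1.047]
force: [0.2, -1.9, 11.1]
width: 55.2
gripper_force: 61.3
```

```bash
python3 go.py 423.7 171 12 60
```

```text
t 11.1 pos [423.2 170.7  12.1] rot [179.9  -0.   60. ] q [-0.28  0.8  -0.25  2.2   0.85  0.24 -1.81] w 55.2 F [ 0.2 -1.9 11.1] M [-0.26  0.1   0.04] gf 61.3
tx 0.0018 ty 0.0010 tz 0.0003 twist -0.0000 mm [ 0.5  0.3 -0.1] yaw 0.0
```

Squeezed at 55 mm. The axis comes out at (429.5,167.1), matching the image estimate of (429.6,166.5). Open, shift 7.25 mm to the collar axis and turn 90°.

Request:
carry_out([
  {"tx":0,"ty":0,"tz":0,"twist":0,"fingers":1},
  {"tx":0,"ty":0,"tz":0,"twist":0,"fingers":1},
  {"tx":0,"ty":0,"tz":0,"twist":0,"fingers":1},
  {"tx":0,"ty":0.0242,"tz":-0.03,"twist":0,"fingers":1},
  {"tx":0,"ty":0,"tz":-0.07,"twist":0,"fingers":1},
  {"tx":0,"ty":0,"tz":0,"twist":0,"fingers":1},
])

```text
clock: 11.85
eef_pos: [429.4, 167.2, 41.8]
tool_rot: [3.141, -0.001, 1.046]
force: [-0.2, 1.3, -0.4]
width: 85.2
gripper_force: 0.0
```

Request:
carry_out([
  {"tx":0,"ty":0,"tz":0,"twist":-0.05,"fingers":1},
  {"tx":0,"ty":0,"tz":0,"twist":-0.05,"fingers":1},
  {"tx":0,"ty":0,"tz":0,"twist":-0.05,"fingers":1},
  {"tx":0,"ty":0,"tz":0,"twist":-0.05,"fingers":1},
  {"tx":0,"ty":0,"tz":0,"twist":-0.05,"fingers":1},
  {"tx":0,"ty":0,"tz":0,"twist":-0.05,"fingers":1},
  {"tx":0,"ty":0,"tz":0,"twist":-0.05,"fingers":1},
  {"tx":0,"ty":0,"tz":0,"twist":-0.05,"fingers":1},
  {"tx":0,"ty":0,"tz":0,"twist":-0.05,"fingers":1},
  {"tx":0,"ty":0,"tz":0,"twist":-0.05,"fingers":1},
  {"tx":0,"ty":0,"tz":0,"twist":0,"fingers":1},
])

```text
clock: 13.22
eef_pos: [428.3, 166.9, 40.3]
tool_rot: [-3.14, -0.002, 2.616]
force: [0.3, -0.4, 0.3]
width: 85.0
gripper_force: 0.0
```

```bash
python3 go.py 429.5 167.1 11.5 150
python3 - <<'E'
from h import *
T=eyes.get_image("top");d=eyes.get_image("side")
cv2.imwrite("pics/c5.png",np.hstack([crop(T["color"],230,253,35),crop(d["color"],292,345,35)]))
E
```

```text
t 13.225 pos [428.3 166.9  40.3] rot [-1.799e+02 -1.000e-01  1.499e+02] q [ 0.05  0.85 -0.74  2.17  1.14  0.59 -0.51] w 85.0 F [ 0.3 -0.4  0.3] M [ 0.03  0.03 -0.01] gf 0.0
tx -0.0032 ty 0.0026 tz 0.0960 twist -0.0006 mm [  1.2   0.2 -28.8] yaw 0.1
```

View pics/c5.png

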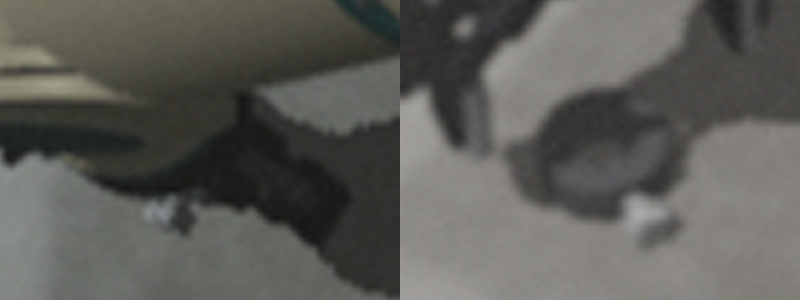

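The screw is at side crop (245,213) and the collar lies flat, with the fingers on either side clear. Lower and grip across.

Request:
carry_out([
  {"tx":-0.0032,"ty":0.0026,"tz":0.03,"twist":0,"fingers":1},
  {"tx":0,"ty":0,"tz":0.035,"twist":0,"fingers":1},
  {"tx":0,"ty":0,"tz":0.03,"twist":0,"fingers":1},
  {"tx":0,"ty":0,"tz":0,"twist":0,"fingers":0.7},
  {"tx":0,"ty":0,"tz":0,"twist":0,"fingers":0.6},
  {"tx":0,"ty":0,"tz":0,"twist":0,"fingers":0.55},
  {"tx":0,"ty":0,"tz":0,"twist":0,"fingers":0.51},
  {"tx":0,"ty":0,"tz":0,"twist":0,"fingers":0.2},
  {"tx":0,"ty":0,"tz":0,"twist":0,"fingers":0.2},
  {"tx":0,"ty":0,"tz":0,"twist":0,"fingers":0.2},
])

```text
clock: 14.58
eef_pos: [430.2, 167.3, 13.4]
tool_rot: [3.141, 0.001, 2.618]
force: [-1.6, -0.6, 9.7]
width: 41.7
gripper_force: 59.4
```

```bash
python3 go.py 429.5 167.1 11.5 150
```

```text
t 14.575 pos [430.2 167.3  13.4] rot [180.   0. 150.] q [ 0.02  0.9  -0.69  2.17  1.23  0.55 -0.59] w 41.7 F [-1.6 -0.6  9.7] M [-0.18  0.29  0.02] gf 59.4
tx 0.0017 ty -0.0018 tz 0.0063 twist -0.0000 mm [-0.7 -0.2 -1.9] yaw 0.0
```

The width reads consistently about 5% low (15/16, 55.2/58.5, 41.7/44), so the collar is held across 44 mm. Its underside is 13.4 mm below the TCP. Lifting.

Request:
carry_out([
  {"tx":0,"ty":0,"tz":-0.05,"twist":0,"fingers":0.2},
  {"tx":0,"ty":0,"tz":-0.1,"twist":0,"fingers":0.2},
  {"tx":0,"ty":0,"tz":-0.15,"twist":0,"fingers":0.2},
  {"tx":0,"ty":0,"tz":-0.15,"twist":0,"fingers":0.2},
  {"tx":0,"ty":0,"tz":0,"twist":0,"fingers":0.2},
  {"tx":0,"ty":0,"tz":0,"twist":0,"fingers":0.2},
])

```text
clock: 15.32
eef_pos: [429.9, 166.4, 147.1]
tool_rot: [-3.14, -0.0, 2.617]
force: [-0.5, -0.4, -1.4]
width: 41.6
gripper_force: 61.0
```

```bash
python3 go.py 507.0 -245.7 145 156.2
```

```text
t 15.325 pos [429.9 166.4 147.1] rot [-179.9   -0.   150. ] q [ 0.19  0.69 -0.94  2.11  0.83  0.78 -0.24] w 41.6 F [-0.5 -0.4 -1.4] M [-0.03 -0.01  0.01] gf 61.0
tx -0.9102 ty -1.0606 tz 0.0070 twist -0.0346 mm [  77.1 -412.1   -2.1] yaw 6.2
```

Request:
carry_out([
  {"tx":-0.091,"ty":-0.106,"tz":0,"twist":0,"fingers":0.2},
  {"tx":-0.091,"ty":-0.106,"tz":0,"twist":0,"fingers":0.2},
  {"tx":-0.091,"ty":-0.106,"tz":0,"twist":0,"fingers":0.2},
  {"tx":-0.091,"ty":-0.106,"tz":0,"twist":0,"fingers":0.2},
  {"tx":-0.091,"ty":-0.106,"tz":0,"twist":0,"fingers":0.2},
  {"tx":-0.091,"ty":-0.106,"tz":0,"twist":0,"fingers":0.2},
  {"tx":-0.091,"ty":-0.106,"tz":0,"twist":0,"fingers":0.2},
  {"tx":-0.091,"ty":-0.106,"tz":0,"twist":0,"fingers":0.2},
  {"tx":-0.091,"ty":-0.106,"tz":0,"twist":0,"fingers":0.2},
  {"tx":-0.091,"ty":-0.106,"tz":0,"twist":0,"fingers":0.2},
  {"tx":0,"ty":0,"tz":0,"twist":-0.0346,"fingers":0.2},
  {"tx":0,"ty":0,"tz":0,"twist":0,"fingers":0.2},
])

```text
clock: 16.82
eef_pos: [506.4, -244.5, 145.7]
tool_rot: [3.141, -0.004, 2.725]
force: [-0.3, 0.7, -0.9]
width: 41.8
gripper_force: 61.1
```

```bash
python3 go.py 507.0 -245.7 125 156.2
```

```text
t 16.825 pos [ 506.4 -244.5  145.7] rot [180.   -0.2 156.1] q [ 0.99  0.84 -1.    1.84  0.86  0.98  0.76] w 41.8 F [-0.3  0.7 -0.9] M [ 0.    0.01 -0.  ] gf 61.1
tx -0.0035 ty -0.0029 tz 0.0690 twist -0.0003 mm [  0.6  -1.2 -20.7] yaw 0.1
```

Request:
carry_out([
  {"tx":-0.0035,"ty":-0.0029,"tz":0.04,"twist":0,"fingers":0.2},
  {"tx":0,"ty":0,"tz":0.04,"twist":0,"fingers":0.2},
  {"tx":0,"ty":0,"tz":0,"twist":0,"fingers":0.2},
  {"tx":0,"ty":0,"tz":0,"twist":0,"fingers":0.2},
])

```text
clock: 17.32
eef_pos: [508.2, -245.6, 123.7]
tool_rot: [-3.141, -0.0, 2.727]
force: [-0.2, -0.3, -1.2]
width: 42.0
gripper_force: 61.1
```

```bash
python3 go.py 507.0 -245.7 83.4 156.2
python3 - <<'E'
from h import *
T=eyes.get_image("top");d=eyes.get_image("side");p=ctrl.read_state()["eef_pos"]
a=np.radians(156.2);e=np.array([np.cos(a),np.sin(a),0]);c=p+.5*e-[0,0,4.4]
print("screw expected crop",(np.array(proj(d,c+32*e))-[366-30,180-22.5])*400/60,"ring",(np.array(proj(d,c))-[366-30,180-22.5])*400/60,"top screw",(np.array(proj(T,c+32*e))-[407-30,222-22.5])*400/60)
cv2.imwrite("pics/c6.png",np.hstack([crop(T["color"],407,222,30),crop(d["color"],366,180,30)]))
E
```

```text
t 17.325 pos [ 508.2 -245.6  123.7] rot [-180.    -0.   156.2] q [ 0.98  0.87 -0.98  1.85  0.9   0.94  0.73] w 42.0 F [-0.2 -0.3 -1.2] M [-0.03 -0.02 -0.03] gf 61.1
tx 0.0036 ty -0.0021 tz 0.1343 twist 0.0003 mm [ -1.2  -0.1 -40.3] yaw -0.0
screw expected crop [261.45053738 155.65535842] ring [202.56898868 109.93483767] top screw [191.3989863  188.93329222]
```

View pics/c6.png

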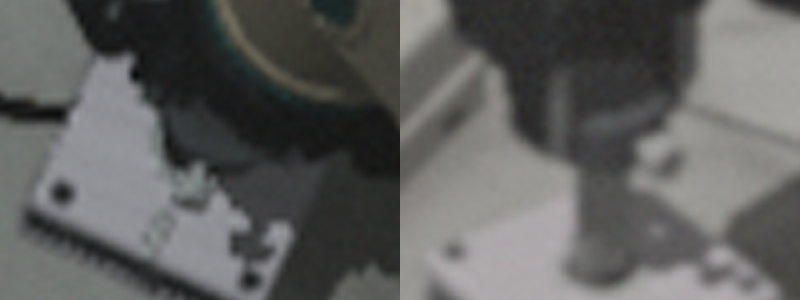

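The screw is at (257,155) side and (193,185) top, against expected (261,156) and (191,189). So it's level and faces the tab. Correct and lower slowly.

Request:
carry_out([
  {"tx":0.0036,"ty":-0.0021,"tz":0,"twist":0,"fingers":0.2},
  {"tx":0,"ty":0,"tz":0,"twist":0,"fingers":0.2},
  {"tx":0,"ty":0,"tz":0.02,"twist":0,"fingers":0.2},
  {"tx":0,"ty":0,"tz":0.02,"twist":0,"fingers":0.2},
  {"tx":0,"ty":0,"tz":0.01,"twist":0,"fingers":0.2},
  {"tx":0,"ty":0,"tz":0,"twist":0,"fingers":0.2},
])

```text
clock: 18.18
eef_pos: [506.6, -246.0, 108.3]
tool_rot: [-3.141, -0.001, 2.727]
force: [0.1, -0.1, -0.8]
width: 42.0
gripper_force: 61.1
```

```bash
python3 go.py 507.0 -245.7 83.4 156.2
```

```text
t 18.175 pos [ 506.6 -246.   108.3] rot [-1.800e+02 -1.000e-01  1.562e+02] q [ 0.97  0.89 -0.96  1.86  0.92  0.92  0.71] w 42.0 F [ 0.1 -0.1 -0.8] M [ 0.   -0.01  0.01] gf 61.1
tx -0.0007 ty 0.0012 tz 0.0829 twist 0.0002 mm [  0.4   0.3 -24.9] yaw -0.0
```

No contact with the collar 5 mm over the shaft. Continue to 15 mm.

Request:
carry_out([
  {"tx":-0.0007,"ty":0.0012,"tz":0.01,"twist":0,"fingers":0.2},
  {"tx":0,"ty":0,"tz":0.02,"twist":0,"fingers":0.2},
  {"tx":0,"ty":0,"tz":0.02,"twist":0,"fingers":0.2},
  {"tx":0,"ty":0,"tz":0.02,"twist":0,"fingers":0.2},
  {"tx":0,"ty":0,"tz":0.013,"twist":0,"fingers":0.2},
  {"tx":0,"ty":0,"tz":0,"twist":0,"fingers":0.2},
  {"tx":0,"ty":0,"tz":0,"twist":0,"fingers":0.2},
])

```text
clock: 19.05
eef_pos: [507.3, -245.8, 83.9]
tool_rot: [-3.141, -0.0, 2.727]
force: [0.7, -0.1, -0.7]
width: 41.5
gripper_force: 61.1
```

```bash
python3 go.py 507.0 -245.7 83.4 156.2
python3 - <<'E'
from h import *
T=eyes.get_image("top");d=eyes.get_image("side");p=ctrl.read_state()["eef_pos"]
a=np.radians(156.2);e=np.array([np.cos(a),np.sin(a),0]);c=p+.5*e-[0,0,4.4]
print("screw expected crop",(np.array(proj(d,c+32*e))-[366-30,185-22.5])*400/60,"top screw",(np.array(proj(T,c+32*e))-[407-30,222-22.5])*400/60)
cv2.imwrite("pics/c7.png",np.hstack([crop(T["color"],407,222,30),crop(d["color"],366,185,30)]))
E
```

```text
t 19.05 pos [ 507.3 -245.8   83.9] rot [-180.    -0.   156.2] q [ 0.95  0.92 -0.93  1.87  0.97  0.88  0.68] w 41.5 F [ 0.7 -0.1 -0.7] M [0.07 0.01 0.01] gf 61.1
tx 0.0011 ty -0.0002 tz 0.0017 twist 0.0002 mm [-0.3  0.1 -0.5] yaw -0.0
screw expected crop [259.30697606 221.3499548 ] top screw [172.8052595  211.83305708]
```

View pics/c7.png

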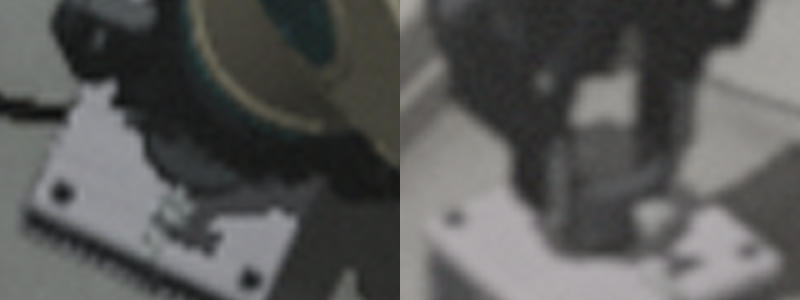

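The collar is round the shaft, with the shaft top visible above it at side crop (610,140). The screw is at (255,217), against expected (259,221), and points over the tab. The arm reads almost no force, so I'm handing in.

```bash
python3 -c "
from cell import job;print(job.finish_job())"
```

```text
the job is handed in; nothing more can be done
None
```

The job is handed in with no verdict returned: I turned the shaft's flat to the index tab, and the grip holds the collar level round the shaft, underside about 15.5 mm above the motor, screw facing the tab.

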